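# Hang two canisters on a pivoting bathroom bar and keep it level

### The job

Hang the two white canisters on the two empty outer places of the pivoting bar, one left and one right, so that the bar ends level with nothing holding it. They look alike but one is clearly heavier: feel which, and hang the heavier one first on the high side and then the other on the opposite side, lowering them gently, because the bar must never swing far down towards its stop (8 degrees at most). Leave the soap box and the tumbler hanging where they are and do not disturb the other things.

Things in the scene. Friction and masses are not known exactly. Their poses are not given: they have to be found in the camera images.
- can_a_mid (a point): centre, 102.5 mm above the foot, of one of two look-alike closed white canisters (thin grey band, hook on top) standing left and right of the rack; 52 x 52 mm, 95 mm tall, 205 mm with its hook and tab; z up, x the way its hook opens. One canister weighs about 0.40 kg and the other about 0.20 kg; only lifting tells which.
- can_b_mid (a point): centre, 102.5 mm above the foot, of one of two look-alike closed white canisters (thin grey band, hook on top) standing left and right of the rack; 52 x 52 mm, 95 mm tall, 205 mm with its hook and tab; z up, x the way its hook opens. One canister weighs about 0.40 kg and the other about 0.20 kg; only lifting tells which.
- can_a_eye (a point): point inside the canister's hook, 149 mm above its foot, where the bar's centre line lies once hung. The hook is a C of 22 mm wide strap, open towards its own +x: spine on -x, flat roof (underside 155 mm above the foot, 28 mm clear in x from spine to lip), lip on +x with its foot 137 mm above the canister's foot, so 42 mm over the canister's 95 mm high top.
- can_b_eye (a point): point inside the canister's hook, 149 mm above its foot, where the bar's centre line lies once hung. The hook is a C of 22 mm wide strap, open towards its own +x: spine on -x, flat roof (underside 155 mm above the foot, 28 mm clear in x from spine to lip), lip on +x with its foot 137 mm above the canister's foot, so 42 mm over the canister's 95 mm high top.
- can_a: the first canister; origin at the centre of its foot. The grip tab stands on the hook's roof, on the canister's axis: 12 mm thick (x), 22 mm wide (y), from 165 to 205 mm above the foot. The hook goes on from the rack's near side: lip over the bar, then down.
- can_b: the second canister; origin at the centre of its foot. The grip tab stands on the hook's roof, on the canister's axis: 12 mm thick (x), 22 mm wide (y), from 165 to 205 mm above the foot. The hook goes on from the rack's near side: lip over the bar, then down.
- bar (a joint): tilt of the bar, rad: 0 level, positive with its left end (+y) up; stops at +-0.22, must stay within +-0.14. Weak damped spring towards level, 3.3 N m per rad: 1 N down at an outer place lowers it 7 mm (0.047 rad). Starts tilted about 0.09; the heavier canister on the high side tips it about 0.095 the other way, the lighter then levels it. Settles in two seconds.
- rack: the rack: white foot plate 130 x 220 x 12 mm with a steel post; origin under the post on the table, x away from the robot, y left. The bar is a square steel rod 380 mm long, 16 mm wide (x), 12 mm high, its pivot 222 mm above the table on the post; it tips up and down about the rack's x axis.
- outer_left (a point): point on the bar's centre line at the empty outer left place, 155 mm from the pivot, midway between the two white collars (26 mm across, 40 mm apart inside) that bound the place for a hook; moves with the bar; x points away from the robot across the bar, y to the left along the bar
- outer_right (a point): point on the bar's centre line at the empty outer right place, 155 mm from the pivot, midway between the two white collars (26 mm across, 40 mm apart inside) that bound the place for a hook; moves with the bar; x points away from the robot across the bar, y to the left along the bar
- inner_left (a point): point on the bar's centre line at the inner left place, 85 mm from the pivot, taken from the start, midway between the two white collars (26 mm across, 40 mm apart inside) that bound the place for a hook; moves with the bar; x points away from the robot across the bar, y to the left along the bar
- inner_right (a point): point on the bar's centre line at the inner right place, 85 mm from the pivot, taken from the start, midway between the two white collars (26 mm across, 40 mm apart inside) that bound the place for a hook; moves with the bar; x points away from the robot across the bar, y to the left along the bar
- soapbox_eye (a point): yellow snap-lid soap box (58 x 56 mm, 92 mm tall, 0.42 kg, same kind of hook) hanging on one inner place; point inside its hook on the bar's centre line. Must stay there.
- tumbler_eye (a point): slim white tumbler (46 mm across, 75 mm tall, 0.07 kg, same kind of hook in bamboo) hanging on the other inner place; point inside its hook on the bar's centre line. Must stay there.
- nail_file: bystander: steel nail file with black handle, 165 mm long, 8 mm high, lying; origin near mid-length on the table
- lotion_tube: bystander: closed grey lotion tube, 140 mm long, 36 mm high, lying; origin near mid-length on the table
- toothbrush: bystander: bamboo toothbrush, 185 mm long, 18 mm high, lying; origin near mid-length
- cream_jar: bystander: white jar, 64 mm across, 45 mm high; origin under its centre
- hairbrush: bystander: wooden hairbrush, 200 mm long, 33 mm high, lying bristles up; origin near mid-length

How it is judged (in metres and radians):
On the way, in this order (a step that is already met when the one before it is completed fails the run):
1. one canister hangs on an outer place of the bar, let go, the bar at rest, the other not yet hung (((distance between can_a_eye and outer_left below 0.02 m and contact force between can_a and the fingers below 0.05 N and not (distance between can_b_eye and outer_left below 0.02 m) and not (distance between can_b_eye and outer_right below 0.02 m)) or (distance between can_a_eye and outer_right below 0.02 m and contact force between can_a and the fingers below 0.05 N and not (distance between can_b_eye and outer_left below 0.02 m) and not (distance between can_b_eye and outer_right below 0.02 m)) or (distance between can_b_eye and outer_left below 0.02 m and contact force between can_b and the fingers below 0.05 N and not (distance between can_a_eye and outer_left below 0.02 m) and not (distance between can_a_eye and outer_right below 0.02 m)) or (distance between can_b_eye and outer_right below 0.02 m and contact force between can_b and the fingers below 0.05 N and not (distance between can_a_eye and outer_left below 0.02 m) and not (distance between can_a_eye and outer_right below 0.02 m))) and velocity of joint bar between -0.05 and 0.05 rad/s), for 0.2 s.
2. both canisters hang, one on each outer place, let go (((distance between can_a_eye and outer_left below 0.02 m and distance between can_b_eye and outer_right below 0.02 m) or (distance between can_a_eye and outer_right below 0.02 m and distance between can_b_eye and outer_left below 0.02 m)) and contact force between each of can_a, can_b and the fingers below 0.05 N), for 0.2 s.
At the end, for the whole second after the job is handed in: One canister hangs on each outer place (eye point within 20 mm of the place's point), the soap box and the tumbler still hang on the inner places (within 20 mm), the bar is level within 0.035 rad (2 degrees) and at rest (under 0.05 rad/s), the canisters still (under 0.05 m/s) (((distance between can_a_eye and outer_left below 0.02 m and distance between can_b_eye and outer_right below 0.02 m) or (distance between can_a_eye and outer_right below 0.02 m and distance between can_b_eye and outer_left below 0.02 m)) and (distance between soapbox_eye and inner_left below 0.02 m or distance between soapbox_eye and inner_right below 0.02 m) and (distance between tumbler_eye and inner_left below 0.02 m or distance between tumbler_eye and inner_right below 0.02 m) and value of joint bar between -0.035 and 0.035 rad and velocity of joint bar between -0.05 and 0.05 rad/s and linear speed of each of can_a, can_b below 0.05 m/s); the robot touches nothing.
It fails at once if the bar tilts more than 0.14 rad (8 degrees) (value of joint bar above 0.14 rad or value of joint bar below -0.14 rad).
It fails at once if the soap box or the tumbler is knocked off the bar (height (world z) of any of soapbox_eye, tumbler_eye below 0.16 m).
It fails at once if a bystander is pushed more than 30 mm (distance of any of nail_file, lotion_tube, toothbrush, cream_jar, hairbrush from where it was at the start of the episode above 0.03 m).
It also fails if it takes over 72 s, if anything falls off the work surface, if the arm or the gripper's body presses on something with over 40 N, if the wrist force passes 120 N, or if a joint passes its speed limit or range.

### The arm

A 6-joint arm with a two-finger parallel gripper is mounted at the origin on the work surface. World frame = base frame: x ahead of the robot, y to its left, z up, the work surface at z = 0. Lengths are in m, angles in degrees, forces in N, time in s.
With the tool pointing down it reaches from about 0.3 to 0.775 m from the base axis. Payload 14.6 kg.
Tool frame: the origin (TCP) lies midway between the tips of the shut fingers; the grasp point (between the pads) lies manip.grip_depth behind it (manip.grip_depth is the distance from the TCP to the grasp point, in m); z points along the fingers, y is the line along which they close (so a half turn about z gives the same grasp; the last joint's range is limited). The gripper opens to 94 mm and grips with 3 to 60 N. Pads are 16 mm wide; open, the fingers measure 119 mm over their backs; the gripper's body (75 mm by 177 mm) begins 78 mm behind the grasp point.
Start: joints at [-3.816, 17.183, 87.147, -0, 75.671, -3.816], TCP at [0.55, -0, 0.178] pointing down, gripper open.
Joint ranges: [-173.82, 173.82], [-45.26, 126.66], [13.44, 144.39], [-59.66, 239.66], [0, 175.72], [-146.38, 146.38]. Speed limits (degrees/s): [127.2, 127.2, 147.25, 180, 180, 180].

### API

Orientations are given as [roll, pitch, yaw] about the fixed x, y, z axes, in that order (R = Rz(yaw) Ry(pitch) Rx(roll)).
In Python, from station import manip, gripper_to, grab_frame, camera_info, job gives the robot as it stands. Calls block until the motion is done:
- manip.move_ptp(position, orientation): joint-space move of the TCP to a pose.
- manip.move_straight(position, feed=0.15, attitude=None, guard=None): straight line of the TCP; attitude=None keeps the orientation; feed is the mean speed in m/s. With guard (N) it stops when the force on the tool has changed by that much, and returns True; else False.
- manip.movej(angles): joint-space move.
- gripper_to(opening, force=None): finger opening in m; force is the grip in N (None keeps the last); returns when the fingers have stopped.
- manip.dwell(seconds).
- manip.solve_ik(position, orientation): joint angles nearest the present ones, or None.
- manip.sense(): the state.
- grab_frame(name): name is "scene" or "side" or "wrist"; returns the picture (420x560x3 uint8, red, green, blue); there is no depth.
- camera_info(name): a dict with "intrinsics" (3x3 intrinsics, pixels), "cam_to_world" (4x4, takes a point from camera to world coordinates); the wrist camera has in their place "mount" (4x4, takes a point from camera to tool coordinates, whose origin is the TCP and whose axes are the flange's). Camera axes: x right, y down, z forward; pixel columns grow to the right and rows downward; lengths in m; the calibration is good to about 2 mm. A picture is of the moment at which its call begins: read the wrist's pose just before it. camera_info takes no time and is no camera call.
A pose or a line that the arm cannot do raises manip.Unreachable and nothing moves.
- job.close_job(): hands the job in; it is judged then, once.
The state is a dict: "clock": time; "joint_pos": joint angles; "qvel": joint speeds; "tau": joint torques, N m; "tool_pos": TCP position; "tcp_rot": TCP orientation; "force": force on the tool from outside, world axes, zero at the start; "moment": the same for the moment, N m; "opening": finger opening in m; "gripper_force": force on a finger pad.
Only numpy, scipy, OpenCV 4.12 (cv2) and the standard library are available. Lean on these libraries where they do the work, as an engineer would, in place of code of your own. Each camera call takes 0.05 s, during which the arm holds its last target. There are 200 camera calls.

## Working session

There is one attempt and no reset: what is moved stays moved. The work goes in short steps, each a Python script; the robot and the scene stay as the last script left them, time stands still between calls to the robot, and variables do not carry over. Pictures are saved under pics/ and viewed, at most 10 in all, crops included, and the job is handed in when it is done.

```bash
mkdir -p pics; ls; python3 - <<'E'
from station import manip, grab_frame, camera_info
import cv2,numpy as np
for n in("scene","side"):
    f=grab_frame(n); cv2.imwrite(f"pics/{n}0.png",cv2.resize(f[:,:,::-1],(800,600),interpolation=cv2.INTER_CUBIC))
    c=camera_info(n); print(n,np.round(c["intrinsics"],1).tolist(),np.round(c["cam_to_world"],3).tolist())
print(camera_info("wrist")); print(manip.grip_depth, manip.sense())
E
```

```text
pics
scene [[497.1, 0.0, 270.1], [0.0, 497.1, 206.3], [0.0, 0.0, 1.0]] [[0.281, 0.655, -0.701, 1.475], [0.959, -0.179, 0.217, -0.333], [0.017, -0.734, -0.679, 1.147], [0.0, 0.0, 0.0, 1.0]]
side [[442.1, 0.0, 283.2], [0.0, 442.1, 211.5], [0.0, 0.0, 1.0]] [[-0.985, -0.083, 0.152, 0.263], [-0.172, 0.581, -0.796, 0.964], [-0.022, -0.81, -0.587, 0.857], [0.0, 0.0, 0.0, 1.0]]
{'intrinsics': array([[343.14571227,   0.        , 282.36727237],
       [  0.        , 343.14571227, 201.41187978],
       [  0.        ,   0.        ,   1.        ]]), 'mount': array([[ 4.57037722e-04, -9.67556460e-01, -2.52654485e-01,
         7.28851665e-02],
       [ 9.99999885e-01,  4.06104786e-04,  2.53739255e-04,
        -8.13979876e-04],
       [-1.42902860e-04, -2.52654572e-01,  9.67556534e-01,
        -2.07631913e-01],
       [ 0.00000000e+00,  0.00000000e+00,  0.00000000e+00,
         1.00000000e+00]])}
0.0188 {'clock': 0.1, 'joint_pos': array([-3.81757784e+00,  1.72124716e+01,  8.71762179e+01,  1.43554377e-04,
        7.56700431e+01, -3.81542475e+00]), 'qvel': array([ 0.0184942 , -0.07064839, -0.18185294,  0.06337629,  0.045782  ,
       -0.05151931]), 'tau': array([ 1.84928511e-03, -5.32644153e+01, -3.53284299e+01,  7.10431044e-02,
        2.34944851e-02, -7.30603051e-05]), 'tool_pos': array([ 5.49740624e-01, -1.01597615e-06,  1.77046707e-01]), 'tcp_rot': array([-1.79941407e+02, -4.04695556e-03,  8.99978092e+01]), 'force': array([0.45037013, 0.99410542, 0.14071558]), 'moment': array([-0.03907356,  0.00625746,  0.00976357]), 'gripper_force': 0.0, 'opening': 0.09443922677464053}
```

View pics/scene0.png

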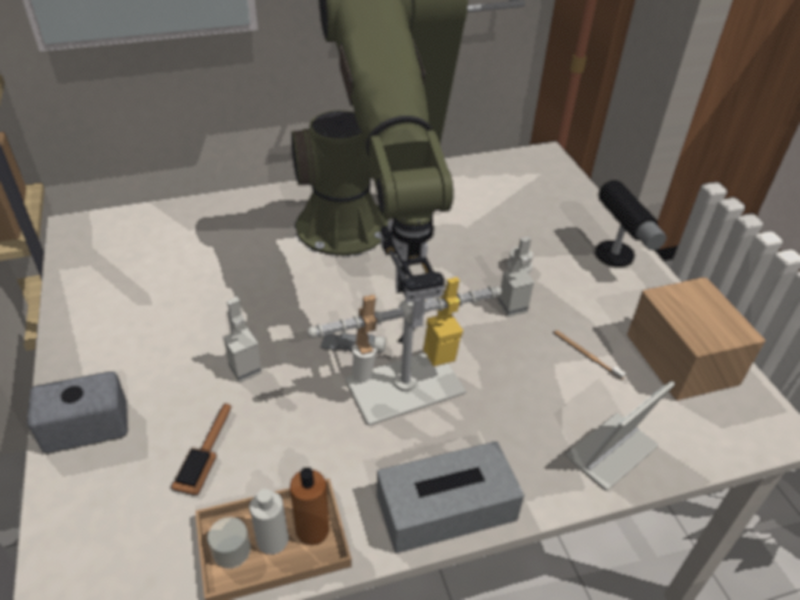

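View pics/side0.png

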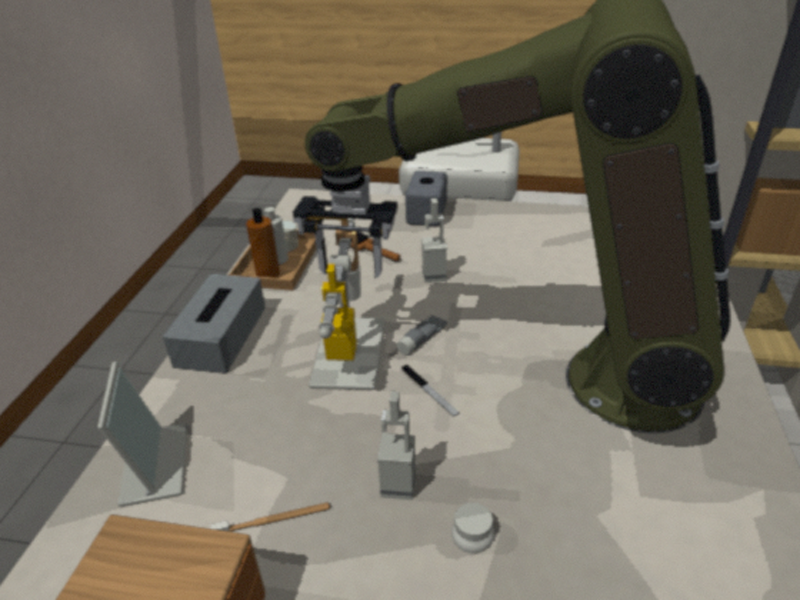

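The pictures show the rack in the middle. The soap box hangs on its left (+y) side at scene (443,335), so the right side should be the high one. The tops of the canister tabs are at scene (525,240) and side (394,395) for the left one, and scene (234,300) and side (434,203) for the right one. The nail file and lotion tube lie on the near side.

```bash
cat > h.py <<'E'
from station import manip, gripper_to, grab_frame, camera_info, job
import cv2, numpy as np
def ray(name,u,v,T=None):
    c=camera_info(name); T=c["cam_to_world"] if T is None else T
    d=T[:3,:3]@np.linalg.solve(c["intrinsics"],[u,v,1.]); return T[:3,3],d/np.linalg.norm(d)
def tri(rs):
    A=sum(np.eye(3)-np.outer(d,d) for o,d in rs); b=sum((np.eye(3)-np.outer(d,d))@o for o,d in rs)
    return np.linalg.solve(A,b)
def atz(r,z): o,d=r; return o+d*(z-o[2])/d[2]
E
python3 - <<'E'
from h import *
s=.7; S=lambda u,v:ray("scene",u*s,v*s); D=lambda u,v:ray("side",u*s,v*s)
np.set_printoptions(precision=3,suppress=True)
print("L tab",tri([S(525,240),D(394,395)]),atz(S(525,240),.205),atz(D(394,395),.205))
print("R tab",tri([S(234,300),D(434,203)]),atz(S(234,300),.205),atz(D(434,203),.205))
print("foot plate corners",[atz(S(*p),.012) for p in((368,422),(465,390))],"post",atz(S(405,385),.012))
print("bar ends",atz(S(493,294),.205),atz(S(312,331),.239),atz(D(326,328),.205))
f={}
for n,x0,y0,w,h in(("scene",150,145,240,150),("side",200,120,160,230)):
    f=grab_frame(n)[y0:y0+h,x0:x0+w,::-1]; k=min(800/w,600/h); cv2.imwrite(f"pics/{n}1.png",cv2.resize(f,None,fx=k,fy=k,interpolation=cv2.INTER_CUBIC)); print(k)
E
```

```text
L tab [0.409 0.307 0.201] [0.415 0.305 0.205] [0.408 0.31  0.205]
R tab [ 0.433 -0.317  0.199] [ 0.439 -0.318  0.205] [ 0.432 -0.303  0.205]
foot plate corners [array([ 0.648, -0.107,  0.012]), array([0.623, 0.107, 0.012])] post [ 0.577 -0.009  0.012]
bar ends [0.556 0.172 0.205] [ 0.594 -0.196  0.239] [0.55  0.17  0.205]
3.3333333333333335
2.608695652173913
```

View pics/scene1.png

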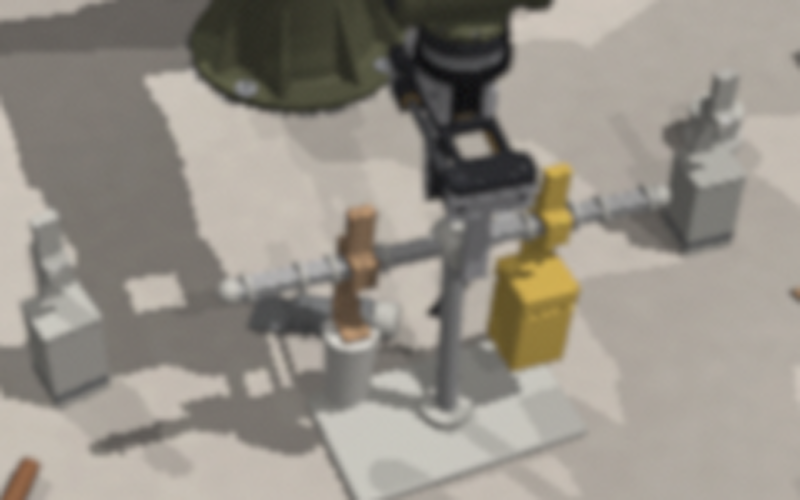

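The crop shows both hooks clearly, the left end cap of the bar at crop (665,196) and the right one at (232,289). The right side is higher. I'll go straight up first, because the open fingers straddle the bar, and then look at each place from above with the wrist camera.

```bash
cat >> h.py <<'E'
from scipy.spatial.transform import Rotation as Ro
def wT():
    s=manip.sense(); T=np.eye(4); T[:3,:3]=Ro.from_euler("xyz",s["tcp_rot"],degrees=True).as_matrix(); T[:3,3]=s["tool_pos"]
    return T@camera_info("wrist")["mount"]
def wshot(tag):
    T=wT(); f=grab_frame("wrist"); np.save(f"pics/{tag}.npy",T); return f
E
python3 - <<'E'
from h import *
manip.move_straight([.55,0,.36],feed=.25)
A=[180,0,90]
fs=[]
for t,p in(("wb",[.50,0,.50]),("wl",[.411,.307,.33]),("wr",[.436,-.315,.33])):
    try: manip.move_ptp(p,A)
    except manip.Unreachable as e: print(t,e); p[2]-=.06; manip.move_ptp(p,A)
    fs.append(wshot(t)[:,:,::-1]); print(t,manip.sense()["clock"],manip.sense()["joint_pos"].round(0))
cv2.imwrite("pics/wlr.png",np.hstack([cv2.resize(f[:,80:480],(400,420)) for f in fs[1:]]))
cv2.imwrite("pics/wb.png",cv2.resize(fs[0],(800,600),interpolation=cv2.INTER_CUBIC))
E
```

```text
wb 1.775 [ -4.  11.  53.   0. 116.  -4.]
wl 3.1833 [33.  8. 78. -0. 94. 33.]
wr 5.4583 [-40.  12.  74.   0.  94. -40.]
```

View pics/wlr.png

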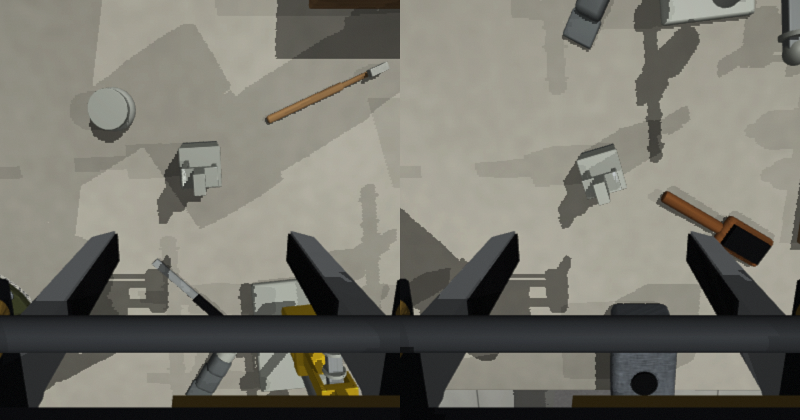

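View pics/wb.png

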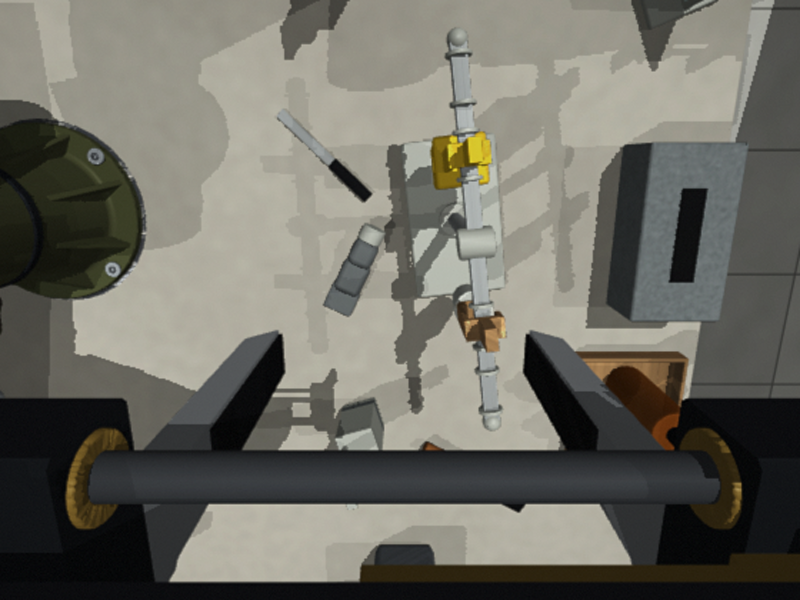

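The left and right canisters are seen from above (image right = +x). Left tab top is near (200,181) and the right canister is turned by about +15°. The bar end caps are at (457,36) and (491,424) in the bar picture. I'll enlarge the canisters.

```bash
python3 - <<'E'
import cv2,numpy as np
im=cv2.imread("pics/wlr.png"); a=im[125:225,150:250]; b=im[125:225,550:650]
cv2.imwrite("pics/wz.png",np.hstack([cv2.resize(q,(400,400),interpolation=cv2.INTER_CUBIC) for q in(a,b)]))
E
```

```text
(no output)
```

View pics/wz.png

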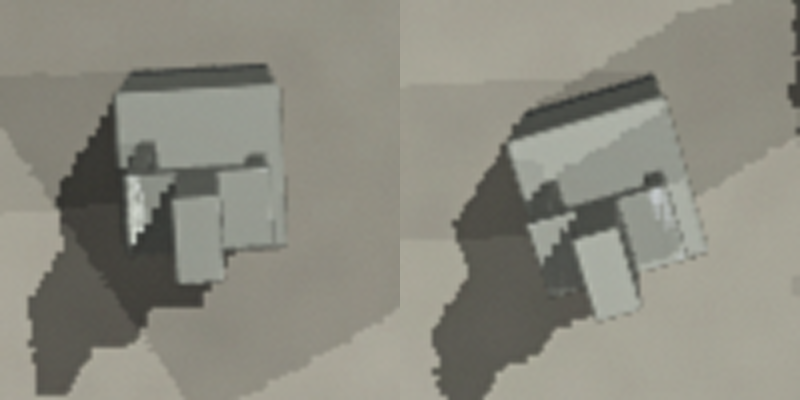

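Each hook's spine is on the -x side and its lip on +x. Top-face edges give yaws of about +3° (left) and +16.5° (right). The tab centres are at crop (198,238) and (609,272). Now I'll compute positions, then grasp and weigh the right canister.

```bash
cat > m.py <<'E'
from h import *
np.set_printoptions(precision=4,suppress=True)
def W(tag,u,v): return ray("wrist",u,v,np.load(f"pics/{tag}.npy"))
def yaw(tag,p,q,z):
    d=atz(W(tag,*q),z)-atz(W(tag,*p),z); return np.degrees(np.arctan2(d[1],d[0]))
c=lambda x,y:(230+x/4,125+y/4)
L=atz(W("wl",*c(198,238)),.205); R=atz(W("wr",*c(209,272)),.205)
yl=yaw("wl",c(115,92),c(278,84),.095); yr=yaw("wr",c(110,143),c(264,97),.095)
if __name__=="__main__":
    print(L,R,yl,yr)
    s=.7
    el=atz(W("wb",457*s,36*s),.205); er=atz(W("wb",491*s,424*s),.239)
    print("ends",el,er,"mid",(el+er)/2,"len",np.linalg.norm(el-er),"yaw",np.degrees(np.arctan2(-(el-er)[0],(el-er)[1])))
    print("places",atz(W("wb",460*s,78*s),.208),atz(W("wb",488*s,380*s),.236))
    print("pivot",atz(W("wb",476*s,242*s),.235))
E
python3 m.py
```

```text
[0.4082 0.3097 0.205 ] [ 0.4356 -0.3197  0.205 ] 2.7554969911868543 16.66318113044607
ends [0.5488 0.1844 0.205 ] [ 0.5921 -0.1984  0.239 ] mid [ 0.5704 -0.007   0.222 ] len 0.38681239838300313 yaw 6.453029485187405
places [0.5523 0.1476 0.208 ] [ 0.5872 -0.1491  0.236 ]
pivot [ 0.5694 -0.0042  0.235 ]
```

```bash
cat >> h.py <<'E'
def grasp(p,y):
    A=[180,0,90+y]; gripper_to(.06)
    manip.move_ptp([p[0],p[1],.24],A); manip.move_straight([p[0],p[1],.171],feed=.08)
    f0=manip.sense()["force"][2]
    gripper_to(.0,force=25); print("opening",manip.sense()["opening"])
    manip.move_straight([p[0],p[1],.191],feed=.05); manip.dwell(.4)
    f=[manip.sense()["force"][2] for _ in range(3)]; print("weight",f0,f,manip.sense()["clock"],manip.sense()["gripper_force"])
E
python3 - <<'E'
from m import *
grasp(R,yr)
E
```

```text
opening 0.011847678689716644
weight -0.5388178078868882 [np.float64(-3.8825962342521545), np.float64(-3.8825962342521545), np.float64(-3.8825962342521545)] 9.375 24.998110234737396
```

It weighs about 3.9 N, so the right canister is the heavy one and goes on the high right place. I'll carry it to just in front of that place and look.

```bash
cat >> h.py <<'E'
PSI=6.45; ex=np.array([np.cos(np.radians(PSI)),np.sin(np.radians(PSI)),0]); ey=np.array([-ex[1],ex[0],0])
MID=np.array([.5704,-.0065,.222])
def place(side,tilt): return MID+side*.155*(ey*np.cos(tilt)+np.array([0,0,np.sin(tilt)]))
E
python3 - <<'E'
from m import *
A=[180,0,90+PSI]; P=place(-1,-.09); print(P)
manip.move_straight([R[0],R[1],.291],feed=.15)
q=P-.075*ex; manip.move_straight([q[0],q[1],.236+.033+.022],feed=.15,attitude=A)
w=wshot("w2"); s=grab_frame("side"); c=grab_frame("scene")
k=lambda f,x,y,w,h:cv2.resize(f[y:y+h,x:x+w,::-1],(400,400),interpolation=cv2.INTER_CUBIC)
cv2.imwrite("pics/c2.png",np.hstack([k(w,160,80,240,240),k(c,150,130,200,200)]))
print(manip.sense()["clock"],manip.sense()["tool_pos"])
E
```

```text
[ 0.5877 -0.1599  0.2359]
11.625 [ 0.513  -0.1688  0.291 ]
```

View pics/c2.png

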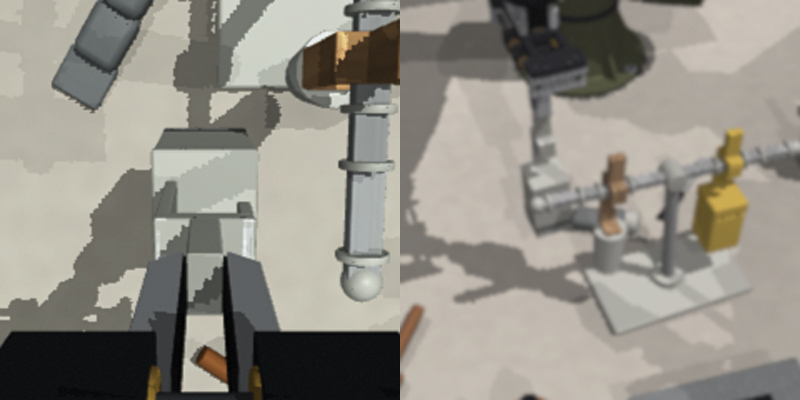

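The wrist crop (left half) shows the canister square to the bar. The outer place's collars are at (366,165) and (362,258), and the end cap is at (362,281).

```bash
python3 - <<'E'
from m import *
for n,x,y,z in(("c1",366,165,.234),("c2",362,258,.238),("place",364,211.5,.236),("end",362,281,.239)):
    p=atz(W("w2",160+x*.6,80+y*.6),z); print(n,p,"along bar",(p-MID)@ey,"across",(p-MID)@ex)
E
```

```text
c1 [ 0.5854 -0.1384  0.234 ] along bar -0.13278452318732709 across 0.00013341134094428157
c2 [ 0.5907 -0.183   0.238 ] along bar -0.17767411263513688 across 0.00032316978200149784
place [ 0.588  -0.1604  0.236 ] along bar -0.154913885847249 across 0.0002190255392857212
end [ 0.5925 -0.1944  0.239 ] along bar -0.1891733597826951 across 0.000860018849763592
```

It agrees with the model to within 1 mm. Next I'll move in and lower step by step, watching the force.

```bash
cat >> h.py <<'E'
def hang(side,tilt0,zmin,fdone):
    P=place(side,tilt0); z=P[2]+.055
    manip.move_straight([P[0],P[1],z],feed=.06)
    manip.dwell(.3); print("in",manip.sense()["force"],z)
    z=P[2]+.028; manip.move_straight([P[0],P[1],z],feed=.03)
    while True:
        f=manip.sense()["force"]; print("z",round(z-.022,4),"f",f,round(manip.sense()["clock"],2))
        if f[2]>fdone or z-.003<zmin+.022: break
        z-=.003; manip.move_straight([P[0],P[1],z],feed=.015)
    manip.dwell(.5); print(manip.sense()["force"])
E
python3 - <<'E'
from m import *
hang(-1,-.09,.2085,-.9)
E
```

```text
in [ 0.4194  0.222  -3.778 ] 0.2909311751256917
z 0.2419 f [-0.1296  0.2351 -3.9883] 14.38
z 0.2389 f [ 0.9098 -0.1987 -3.7818] 14.72
z 0.2359 f [-0.2969  0.2119 -4.1095] 15.07
z 0.2329 f [ 0.498   0.2382 -3.5483] 15.43
z 0.2299 f [-0.1185  0.478  -3.4194] 15.78
z 0.2269 f [ 0.4575 -1.2442 -1.37  ] 16.12
z 0.2239 f [-0.645  -0.1531 -1.4542] 16.48
z 0.2209 f [ 0.8823 -1.389  -0.8581] 16.82
[ 0.4893 -1.4234 -1.998 ]
```

The force after settling (-2.0 N) matches the spring model at this height. I'll go down to about 0.209 and release.

```bash
python3 - <<'E'
from m import *
p=manip.sense()["tool_pos"]
for z in(.215,.2095):
    manip.move_straight([p[0],p[1],z+.022],feed=.015); manip.dwell(.4); print(z,manip.sense()["force"])
P=manip.sense()["tool_pos"]
gripper_to(.04); manip.dwell(.3)
manip.move_straight([p[0],p[1],.36],feed=.12)
q=place(-1,0); manip.move_ptp([.45,.02,.42],[180,0,90+PSI]); manip.dwell(.3)
f=grab_frame("scene"); s=grab_frame("side")
k=lambda f,x,y,w,h:cv2.resize(f[y:y+h,x:x+w,::-1],(400,400),interpolation=cv2.INTER_CUBIC)
cv2.imwrite("pics/c3.png",np.hstack([k(f,195,130,180,180),k(s,200,80,160,160)]))
print(manip.sense()["clock"],manip.sense()["force"])
E
```

```text
0.215 [ 0.3273 -1.1043 -0.3039]
0.2095 [-0.2733 -1.7337  0.2608]
22.675 [-0.1609  0.0174 -0.6483]
```

View pics/c3.png

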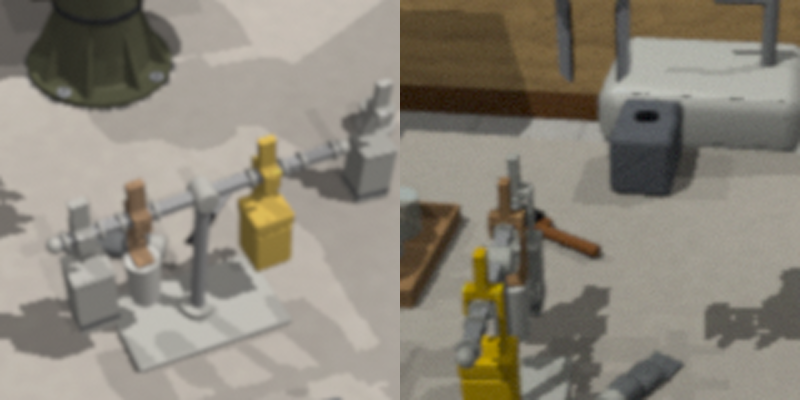

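The heavy canister hangs between its collars at scene crop (78,235), clear of the tumbler, and the left end is now up. Next is the light one.

```bash
python3 - <<'E'
from m import *
grasp(L,yl)
P=place(1,.095); A=[180,0,90+PSI]
manip.move_straight([L[0],L[1],P[2]+.055],feed=.15)
q=P-.075*ex; manip.move_straight([q[0],q[1],P[2]+.055],feed=.12,attitude=A)
w=wshot("w4"); c=grab_frame("scene")
k=lambda f,x,y,w,h:cv2.resize(f[y:y+h,x:x+w,::-1],(400,400),interpolation=cv2.INTER_CUBIC)
cv2.imwrite("pics/c4.png",np.hstack([k(w,160,80,240,240),k(c,195,130,180,180)]))
print(manip.sense()["clock"],P)
E
```

```text
opening 0.011584839127543226
weight 0.29856606748209286 [np.float64(-2.2937072771363454), np.float64(-2.2937072771363454), np.float64(-2.2937072771363454)] 27.2667 24.995243847370148
29.8833 [0.5531 0.1468 0.2367]
```

View pics/c4.png

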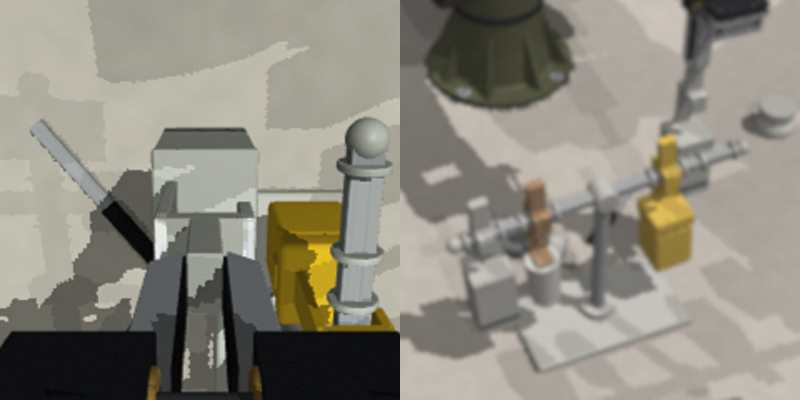

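The collars of the left place are at crop (364,167) and (356,255), and the soap box's upper edge is at y≈203. I'll check clearances.

```bash
python3 - <<'E'
from m import *
for n,x,y,z in(("c1",364,167,.2388),("c2",356,255,.2348),("place",360,211,.2367),("end",368,137,.240),("soapedge",305,203,.176),("soapedge_top",305,203,.165),("cantop_far",206,150,.2367-.021)):
    p=atz(W("w4",160+x*.6,80+y*.6),z); print(n,"along bar",(p-MID)@ey,"across",(p-MID)@ex)
print(manip.sense()["tool_pos"], (manip.sense()["tool_pos"]-MID)@ey)
E
```

```text
c1 along bar 0.17667194067963893 across -0.0017207748276081463
c2 along bar 0.13204214646249732 across -0.0013567054904913998
place along bar 0.1549337420233918 across -0.001499705139801667
end along bar 0.19079505802635857 across -0.0012377542710965903
soapedge along bar 0.14294235969721933 across -0.016783106029527244
soapedge_top along bar 0.14005984018033904 across -0.01477029674128211
cantop_far along bar 0.18072645267832038 across -0.07486444970970514
[0.4784 0.1388 0.2917] 0.1546709966598502
```

The visible yellow edge fits the box's bottom (z≈0.083 → 0.119 along the bar). That leaves about 10 mm to the canister, so I'll shift 3 mm outwards and hang it.

```bash
python3 - <<'E'
from m import *
P=place(1,.095)+.003*ey-.001*ex
for z,fd in((P[2]+.033,.06),(P[2]+.006,.03),(.235,.015),(.229,.015),(.2235,.015)):
    manip.move_straight([P[0],P[1],z+.022],feed=fd); manip.dwell(.3); print(round(z,4),manip.sense()["force"])
gripper_to(.04); manip.dwell(.3)
manip.move_straight([P[0],P[1],.36],feed=.12)
manip.move_ptp([.42,.02,.42],[180,0,90+PSI]); manip.dwell(1)
f=grab_frame("scene")
cv2.imwrite("pics/c5.png",cv2.resize(f[120:300,180:420,::-1],(800,600),interpolation=cv2.INTER_CUBIC))
print(manip.sense()["clock"])
E
```

```text
0.2697 [-0.5446 -0.1546 -1.741 ]
0.2427 [-0.2705  0.7218 -1.6385]
0.235 [-0.0233 -0.2678 -2.1212]
0.229 [-0.9802 -0.4101 -1.3658]
0.2235 [-0.6753  0.6229 -0.1523]
39.4417
```

View pics/c5.png

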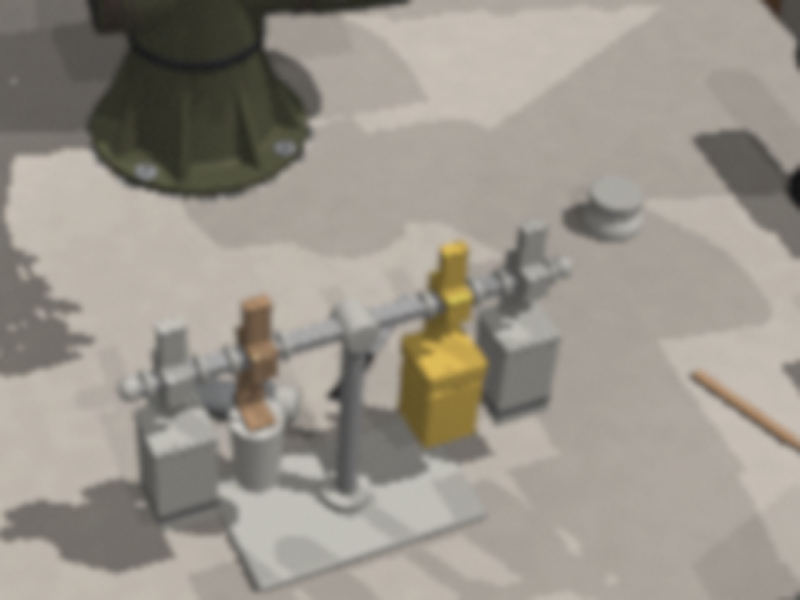

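All four things hang between their collars, with the end caps at (132,388) and (564,266). I'll check the level numerically and hand in.

```bash
python3 - <<'E'
from m import *
c=camera_info("scene"); T=np.linalg.inv(c["cam_to_world"])
pr=lambda p:(lambda q:(q[:2]/q[2]-[180,120])*10/3)(c["intrinsics"]@(T@np.append(p,1))[:3])
for t in(-.035,0,.035): print(t,*[pr(MID+s*.190*(ey+np.array([0,0,t]))) for s in(-1,1)])
print(job.close_job())
E
```

```text
-0.035 [128.5717 379.8536] [559.7123 269.6462]
0 [129.0356 385.8588] [560.6874 263.7668]
0.035 [129.4963 391.8217] [561.669  257.8491]
the job is handed in; nothing more can be done
None
```

Both canisters hang on the outer places, the heavier one on the right (high) side first and then the lighter one on the left; in the last camera check the bar was level to within about 0.01 rad, and I handed the job in at about 39 s of the 72 s, with no verdict returned.

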